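# Set and lock the film tension on the reader

### The job

Push the steel tension lever around its arc until its pointer tip stands over the middle of the large round stud on the scale, whichever way that is. Then push the smaller lock lever round to its stop, inwards towards the reader's front, leaving the pointer on the stud. Only push the levers' posts from the side, never grip them, and leave the spanner, roller, lens hood and film spool where they are.

Things in the scene. Friction and masses are not known exactly. Their poses are not given: they have to be found in the camera images.
- reader: Beige half dismantled film reader deck, fixed, 300 (its x) x 360 (its y) x 90 mm high. Origin under its centre; its -x side is the front, nearest the robot; its flat top lies 90 mm above the origin, 93 mm above the desk.
- ring_pivot (a point): Point on the vertical axis of the steel tension ring (88 mm across, 27 mm high above the deck), at the level of the deck's top, at (30, 45) mm in the reader's x, y.
- tension (a joint): Angle of the tension ring and lever about the vertical ring axis, rad, counter-clockwise from above positive, -1.05 to 1.05. At 0 the lever points along the reader's -x (front); at +1 it is swung towards the reader's -y side, at -1 towards +y. It stays where it is left; friction needs about 2.6 N sideways at the post.
- tension_post (a point): Top centre of the upright round steel post (12 mm across) on the tension lever, 85 mm from the ring axis. The post runs from 8 to 50 mm above the deck, standing on a flat 14 mm wide bar whose top is 13 mm above the deck.
- tension_tip (a point): Tip of the lever's narrow pointer (5 mm wide), 118 mm from the ring axis and 10 mm above the deck; it passes over the studs.
- mark_big: Large round dark steel stud on the scale, 22 mm across, 3 mm high, its top 6 mm above the deck: the mark to set. 118 mm from the ring axis, at one or the other end of the scale. Fixed. Origin at its centre, underside.
- mark_small: Small round dark steel stud, 10 mm across, 3 mm high, at the other end of the scale: not the mark. 118 mm from the ring axis. Fixed. Origin at its centre, underside.
- lock_pivot (a point): Point on the vertical axis of the small lock lever, at the level of the deck's top, at (30, -100) mm in the reader's x, y.
- lock (a joint): Angle of the lock lever about its vertical axis, rad, clockwise from above positive, 0 to 1.3 (the stop). At 0 (open) it points along the reader's -y; it swings towards the reader's -x (front). Stays where it is left; friction needs about 2.5 N at the post.
- lock_post (a point): Top centre of the upright round steel post (12 mm across) near the end of the lock lever, 60 mm from the lock axis. The post runs from 8 to 42 mm above the deck, on a flat bar whose top is 13 mm above the deck.
- spanner: Loose steel spanner, 170 mm long, lying on the magnetic strip (a low dark bar 360 x 56 x 10 mm to the left of the reader). Bystander.
- roller: Loose chrome roller standing upright on the strip, 22 mm across, 50 mm high, origin under its centre. Bystander.
- hood: Loose black lens hood, a ring 52 mm across and 32 mm high on the strip, origin under its centre. Bystander.
- spool: Loose aluminium film spool standing on the far half of the reader deck, 60 mm across, 36 mm high, origin under its centre. Bystander.

How it is judged:
By the outcome, as a careful person would: the job done as asked, in the order asked, and still so for the second after the job is handed in, with the robot touching nothing.
It also fails if it takes over 59 s, if anything falls off the work surface, if the arm or the gripper's body presses on something with over 40 N, if the wrist force passes 120 N, or if a joint passes its speed limit or range.

### The arm

A 7-joint arm with a two-finger parallel gripper is mounted at the origin on the work surface. World frame = base frame: x ahead of the robot, y to its left, z up, the work surface at z = 0. Lengths are in m, angles in rad, forces in N, time in s.
With the tool pointing down it reaches from about 0.425 to 0.875 m from the base axis. Payload 4.7 kg.
Tool frame: the origin (TCP) lies on the mounting face of the last link; the fingertips stand 182 mm ahead of it and the grasp point (between the pads) lies ahead of it (ctrl.grip_point_offset is the z of the grasp point in the tool frame, in m); z points along the fingers, y is the line along which they close (so a half turn about z gives the same grasp; the last joint's range is limited). The gripper opens to 87 mm and grips with 3 to 60 N. Pads are 19 mm wide; open, the fingers measure 117 mm over their backs; the gripper's body (75 mm by 190 mm) begins 51 mm behind the grasp point.
Start: joints at [1.317, 0.321, -0.07, 1.45, 0.023, 1.371, -0.057], TCP at [0.172, -0.627, 0.405] pointing down, gripper open.
Joint ranges: [-2.86, 2.86], [-0.3, 2.09], [-1.38, 1.24], [0.06, 2.45], [-1.56, 4.7], [0.09, 2.05], [-2.69, 2.69]. Speed limits (rad/s): [2.57, 2.57, 3.14, 3.14, 3.14, 3.14, 3.14].

### API

Orientations are given as a rotation vector (axis times angle).
In Python, from bench import ctrl gives the robot as it stands.
- The arm moves only by the shell command python3 -m inch [FORCE], which reads ROWS from standard input. ROWS is one flat JSON list of numbers that holds 1 to 20 rows one after another, with no inner brackets; each row has 5 numbers: dx, dy, dz in parts of the range, where 1.0 means 1000 mm, then a turn about the tool's z in a scale on which 1.0 is pi rad, then the opening from 0.0 (shut) to 1.0 (fully open); each row is the pose to reach, as a shift and turn from the pose commanded when the command began, along the tool's axes at that moment; what a row does not reach only later rows make up. A row lasts 1/10 s, in which the tool goes at most 0.05 m and 0.15 rad, less where a joint would pass 70% of its speed; a pose out of reach is approached as far as the arm can. The fingers move at their own pace and stop on an object; FORCE is the grip in N (left out, the last holds). Time passes only in rows, so rows that do not move let the fingers close. It prints the time, the measured TCP pose, the force, the opening and the grip force at its end. Input that does not fit is refused with a message, and nothing moves.
- ctrl.get_state(): the state, without advancing time (a new reading comes with each control period).
- ctrl.get_image(name): name is "scene" or "top" or "wrist"; returns (picture, depth): 480x640x3 uint8, red, green, blue; 480x640 float32, m along the optical axis (not along the pixel's ray), 0 where there is no reading.
- ctrl.camera_model(name): a dict with "vertical_fov" (degrees; the focal length in pixels is half the picture's height over the tangent of half this angle, whatever the lens; pixels are square), "cx", "cy" (the principal point, pixels), "rvec" (rotation vector, rad) and "tvec" (3), from world to camera coordinates, as OpenCV has them; the wrist camera has in their place "hand_eye" (4x4, takes a point from camera to tool coordinates, whose origin is the TCP and whose axes are the flange's). Camera axes: x right, y down, z forward; pixel columns grow to the right and rows downward; lengths in m; the calibration is good to about 2 mm. A picture is of the moment at which its call begins: read the wrist's pose just before it. camera_model takes no time and is no camera call.
- ctrl.close_job(): hands the job in; it is judged then, once.
The state is a dict: "time": time; "joint_positions": joint angles; "qd": joint speeds; "joint_torque": joint torques, N m; "position": TCP position; "tool_rot": TCP orientation; "ft_force": force on the tool from outside, world axes, zero at the start; "torque": the same for the moment, N m; "grip_width": opening from 0.0 (shut) to 1.0 (fully open); "grip_force": force on a finger pad.
Only numpy, scipy, OpenCV 4.12 (cv2) and the standard library are available. Lean on these libraries where they do the work, as an engineer would, in place of code of your own. Each camera call takes 0.05 s, during which the arm holds its last target. There are 200 camera calls.

## Working session

There is one attempt and no reset: what is moved stays moved. The work goes in short steps, Python scripts to look and compute and a shell command to move; the robot and the scene stay as the last step left them, time stands still between calls to the robot, and variables do not carry over. Pictures are saved under pics/ and viewed, at most 10 in all, crops included, and the job is handed in when it is done.

```bash
mkdir -p pics; cat > h.py <<'E'
import numpy as np, cv2
from bench import ctrl
def snap(n,f):
    s=ctrl.get_state(); im,d=ctrl.get_image(n); cv2.imwrite('pics/'+f+'.png',im[:,:,::-1]); np.savez('pics/'+f+'.npz',im=im,d=d,p=s['position'],r=s['tool_rot']); return im,d
def cam(n,f=None):
    m=ctrl.camera_model(n); fl=240/np.tan(np.radians(m['vertical_fov'])/2)
    if 'rvec' in m:
        R=cv2.Rodrigues(np.array(m['rvec'],float))[0]; t=np.array(m['tvec'],float).ravel()
    else:
        z=np.load('pics/'+f+'.npz'); T=np.eye(4);T[:3,:3]=cv2.Rodrigues(z['r'])[0];T[:3,3]=z['p']
        W=np.linalg.inv(T@np.array(m['hand_eye'])); R,t=W[:3,:3],W[:3,3]
    return fl,m['cx'],m['cy'],R,t
def at_z(n,u,v,z,f=None):
    fl,cx,cy,R,t=cam(n,f); ray=R.T@np.array([(u-cx)/fl,(v-cy)/fl,1]); c=-R.T@t
    return c+ray*(z-c[2])/ray[2]
def proj(n,P,f=None):
    fl,cx,cy,R,t=cam(n,f); q=R@np.array(P)+t; return fl*q[0]/q[2]+cx, fl*q[1]/q[2]+cy
E
python3 - <<'E'
from h import *
for n in('top','scene'): snap(n,n+'0'); print(ctrl.camera_model(n))
s=ctrl.get_state(); print(s['position'],s['tool_rot'],s['grip_width'],ctrl.grip_point_offset, cv2.Rodrigues(np.array(s['tool_rot']))[0].round(3))
E
```

```text
{'vertical_fov': 42.57916226784896, 'cx': 312.9048041406665, 'cy': 239.22483796874218, 'rvec': array([ 2.17288633, -2.23261118,  0.08834645]), 'tvec': array([0.09460885, 0.56317197, 1.39077791])}
{'vertical_fov': 52.82288645766737, 'cx': 327.3802852318258, 'cy': 235.92990311504377, 'rvec': array([ 1.05841524,  2.31878   , -1.08521861]), 'tvec': array([ 0.28919347, -0.21052906,  1.27196586])}
[ 0.17189071 -0.62668665  0.40373057] [-3.11177343e+00 -4.19162386e-01  5.50663837e-04] 1.000193882272302 0.1635 [[ 0.964  0.265 -0.001]
 [ 0.265 -0.964  0.002]
 [-0.    -0.002 -1.   ]]
```

View pics/top0.png

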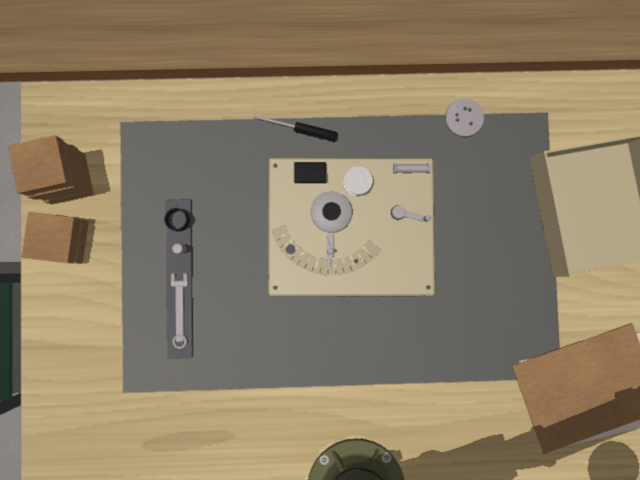

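View pics/scene0.png

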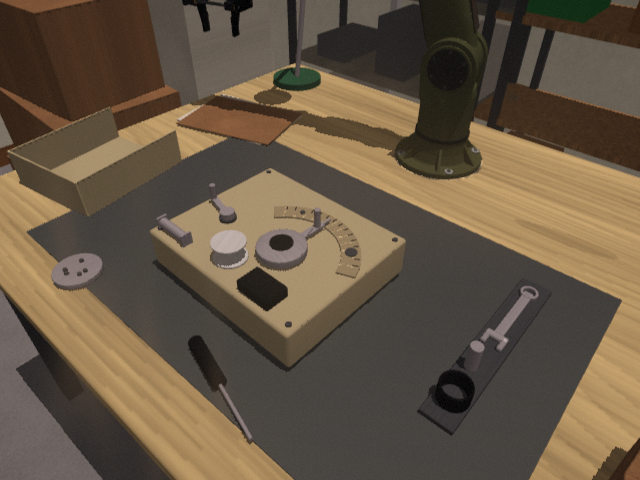

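The top view shows the ring at about (331,212), with its lever pointing to the front (pointer near (331,266)). The big stud is at (291,249), on the reader's +y side, and the small one at (356,261). The lock lever runs from (398,212) to its post at about (427,218). The spool is at (358,181).

```bash
python3 - <<'E'
from h import *
z=np.load('pics/top0.npz'); im=z['im']
hsv=cv2.cvtColor(im,cv2.COLOR_RGB2HSV)
# deck corners: beige region near
m=((im[:,:,0].astype(int)-im[:,:,2])>35).astype(np.uint8); m[:150]=0;m[305:]=0;m[:,:255]=0;m[:,445:]=0
c=max(cv2.findContours(m,0,2)[0],key=cv2.contourArea)
b=cv2.boxPoints(cv2.minAreaRect(c)); print(b)
W=np.array([at_z('top',u,v,.093) for u,v in b]); print(W.round(4))
C=W.mean(0); e=[(W[i]-W[(i+1)%4])[:2] for i in range(4)]; print([np.linalg.norm(x).round(4) for x in e])
l=max(e,key=lambda x:abs(x[1])); l=l*np.sign(l[1]); yaw=np.arctan2(-l[0],l[1]); print('C',C,'yaw',yaw)
R=np.array([[np.cos(yaw),-np.sin(yaw)],[np.sin(yaw),np.cos(yaw)]])
piv=C[:2]+R@[.03,.045]; lp=C[:2]+R@[.03,-.1]; print('piv',piv,'lock',lp, proj('top',[*piv,.12]),proj('top',[*lp,.1]))
for n,u,v,h in(('big',291,249,.099),('small',356,261,.099),('tip',331,267,.103),('post',331,243,.143),('lockpost',427,218,.135),('spool',358,181,.129)):
    P=at_z('top',u,v,h)[:2]; q=R.T@(P-piv); print(n,P.round(4),'rel',q.round(4),np.hypot(*q).round(4),'ang',np.arctan2(-q[1],-q[0]).round(3))
g=cv2.resize(im[150:305,255:445],None,fx=4,fy=3.87,interpolation=cv2.INTER_CUBIC); cv2.imwrite('pics/crop.png',g[:,:,::-1])
E
```

```text
[[268. 158.]
 [433. 158.]
 [433. 295.]
 [268. 295.]]
[[ 0.7401  0.1736  0.093 ]
 [ 0.7316 -0.1859  0.093 ]
 [ 0.4339 -0.1742  0.093 ]
 [ 0.444   0.1806  0.093 ]]
[np.float64(0.3596), np.float64(0.298), np.float64(0.355), np.float64(0.2962)]
C [ 0.58740815 -0.00147257  0.093     ] yaw -0.02359032158124847
piv [0.61846127 0.04280727] lock [ 0.61504099 -0.10215239] (np.float64(330.4925849311847), np.float64(210.98567264824854)) (np.float64(397.1856259773101), np.float64(211.82073500215978))
big [0.541  0.1288] rel [-0.0795  0.0841] 0.1157 ang -0.814
small [ 0.5115 -0.0099] rel [-0.1057 -0.0552] 0.1193 ang 0.481
tip [0.5001 0.0443] rel [-0.1184 -0.0013] 0.1184 ang 0.011
post [0.5494 0.0449] rel [-0.0691  0.0005] 0.0691 ang -0.007
lockpost [ 0.597  -0.1588] rel [-0.0167 -0.2021] 0.2028 ang 1.488
spool [ 0.6797 -0.0167] rel [ 0.0626 -0.0581] 0.0854 ang 2.393
```

View pics/crop.png

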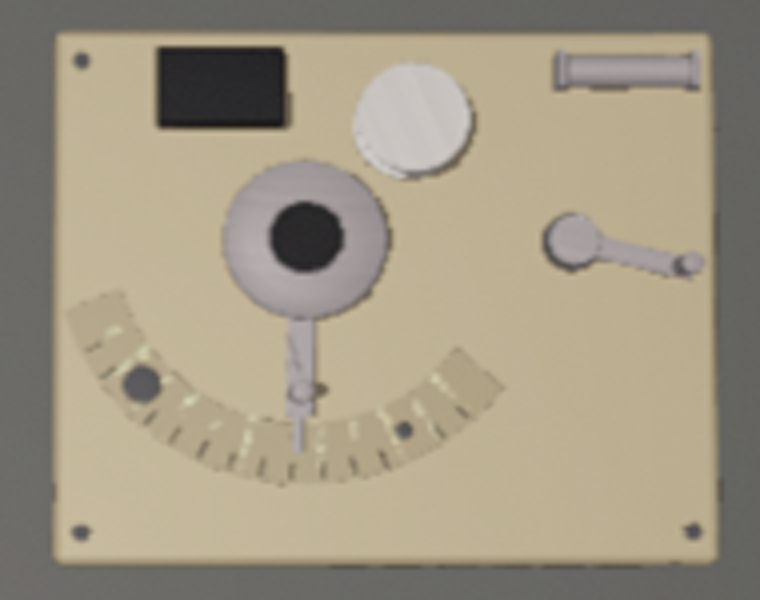

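```bash
cat >> h.py <<'E'
def rel(x,y,z,yaw):
    s=ctrl.get_state(); R=cv2.Rodrigues(np.array(s['tool_rot']))[0]
    d=R.T@(np.array([x,y,z])-s['position']); turn=np.arctan2(R[1,0],R[0,0])-yaw
    return d.round(4), round((turn+np.pi)%(2*np.pi)-np.pi,3)
E
python3 - <<'E'
from h import *
print(at_z('top',330.2,251.3,.143),at_z('top',290.5,249.2,.099),at_z('top',329.7,266.3,.103))
print(rel(.53,.0,.404,-.0236), ctrl.get_state()['ft_force'],ctrl.camera_model('wrist'))
E
```

```text
[0.53216394 0.04710843 0.143     ] [0.54058665 0.1298615  0.099     ] [0.5016291  0.04708389 0.103     ]
(array([ 0.5112, -0.5096,  0.0006]), np.float64(0.291)) [ 0.15992452  0.4812017  -0.25329675] {'vertical_fov': 68.82140634434187, 'cx': 315.27545613186214, 'cy': 235.91656701200327, 'hand_eye': array([[-6.24427932e-04, -9.58939764e-01, -2.83609131e-01,
         7.80713580e-02],
       [ 9.99999269e-01, -3.05181666e-04, -1.16983766e-03,
        -6.97201666e-04],
       [ 1.03525154e-03, -2.83609654e-01,  9.58939254e-01,
         1.93713745e-02],
       [ 0.00000000e+00,  0.00000000e+00,  0.00000000e+00,
         1.00000000e+00]])}
```

Careful with the scale: turns go in shares of pi rad. That gives: 0.05 rad / 3.1416 = 0.0159.

```bash
echo '[0.02, -0.02, 0, 0.0159, 0, 0.05, -0.05, 0, 0.0318, 0, 0.085, -0.085, 0, 0.0477, 0, 0.12, -0.12, 0, 0.0637, 0, 0.155, -0.155, 0, 0.0796, 0, 0.19, -0.19, 0, 0.0926, 0, 0.225, -0.225, 0, 0.0926, 0, 0.26, -0.26, 0, 0.0926, 0, 0.295, -0.295, 0, 0.0926, 0, 0.33, -0.33, 0, 0.0926, 0, 0.365, -0.365, 0, 0.0926, 0, 0.4, -0.4, 0, 0.0926, 0, 0.435, -0.435, 0, 0.0926, 0, 0.47, -0.47, 0, 0.0926, 0, 0.495, -0.495, 0, 0.0926, 0, 0.511, -0.51, 0, 0.0926, 0, 0.511, -0.51, 0, 0.0926, 0, 0.511, -0.51, 0, 0.0926, 0]' | python3 -m inch 10
python3 - <<'E'
from h import *
snap('wrist','w1'); print(rel(.532,.008,.30,-.0236),ctrl.get_state()['ft_force'])
E
```

```text
time: 1.9
position: [0.5296, 0.0001, 0.4042]
tool_rot: [3.141, -0.035, -0.002]
ft_force: [-0.8, -0.2, -0.3]
grip_width: 0.006
grip_force: 0.0
(array([ 0.0024, -0.0089,  0.1043]), np.float64(-0.001)) [-0.0106127  -0.86653559  0.10546583]
```

View pics/w1.png

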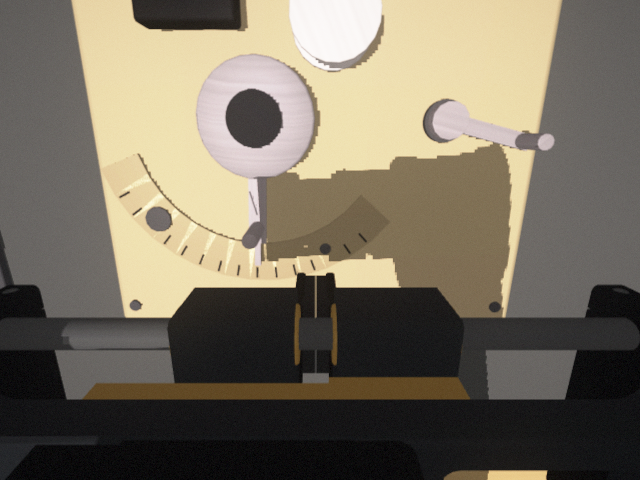

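The wrist view shows the big stud at (159,219), the pointer tip at (258,265), the tension post top at about (250,242), the lock post top at (546,142) and the small stud at (325,248).

```bash
python3 - <<'E'
from h import *
for n,u,v,h in(('ring',255,118,.12),('big',159,219,.099),('tip',258,265,.103),('small',325,248,.099),('post',250,242,.143),('lockpost',546,142,.135),('screwL',136,305,.093),('screwR',494,307,.093)):
    print(n,at_z('wrist',u,v,h,'w1').round(4))
for n,u,v in(('screwL',275.3,287.3),('screwR',428.2,287)): print(n,at_z('top',u,v,.093).round(4))
z=np.load('pics/w1.npz');print(z['d'][219,159],z['d'][242,250], z['d'][290,308])
g=z['im'][40:320,80:600]; 
E
```

```text
ring [0.6178 0.0422 0.12  ]
big [0.5402 0.132  0.099 ]
tip [0.4987 0.051  0.103 ]
small [ 0.5114 -0.0069  0.099 ]
post [0.532  0.0482 0.143 ]
lockpost [ 0.597  -0.1594  0.135 ]
screwL [0.4579 0.1683 0.093 ]
screwR [ 0.4484 -0.1623  0.093 ]
screwL [0.46   0.1646 0.093 ]
screwR [ 0.4514 -0.1645  0.093 ]
0.2925196 0.25291172 0.15688854
```

```bash
echo '[0.001, -0.004, 0.03, 0, 0, 0.002, -0.009, 0.06, 0, 0, 0.002, -0.009, 0.09, 0, 0, 0.002, -0.009, 0.104, 0, 0, 0.002, -0.009, 0.104, 0, 0, 0.002, -0.013, 0.104, 0, 0, 0.002, -0.018, 0.104, 0, 0, 0.002, -0.023, 0.104, 0, 0, 0.002, -0.025, 0.104, 0, 0, 0.002, -0.027, 0.104, 0, 0, 0.002, -0.029, 0.104, 0, 0, 0.002, -0.029, 0.104, 0, 0]' | python3 -m inch
python3 - <<'E'
from h import *
im,d=snap('wrist','w2'); snap('top','t2')
cv2.imwrite('pics/w2c.png',im[0:400,:,::-1])
E
```

```text
time: 3.15
position: [0.5325, 0.0295, 0.3008]
tool_rot: [-3.141, 0.036, -0.0]
ft_force: [0.4, 0.3, -0.1]
grip_width: 0.003
grip_force: 0.0
```

View pics/w2c.png

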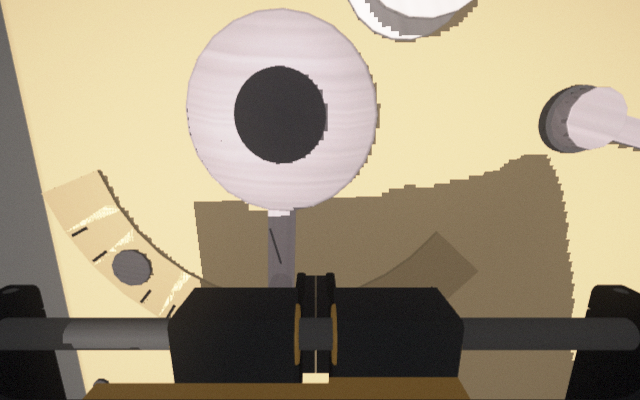

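The big stud is at (132,267) and the bar runs from (282,212) to (280,285). The fingers are just short of the post. Next I work out the arc.

```bash
cat >> h.py <<'E'
piv=np.array([.618,.0427])
def arc(phis,o=.016,r=.085):
    for p in phis:
        c,s=np.cos(p),np.sin(p); q=piv+np.array([[c,-s],[s,c]])@[-r,-o]
        print(p,q.round(4),*rel(q[0],q[1],.3,p))
E
python3 -c "
from h import *
import numpy as np
arc(np.arange(-.05,-.66,-.1).round(2))"
```

```text
-0.05 [0.5323 0.031 ] [-0.0002 -0.0019  0.0007] 0.027
-0.15 [0.5316 0.0396] [-0.0012 -0.0105  0.0007] 0.127
-0.25 [0.5317 0.0482] [-0.0012 -0.0191  0.0007] 0.227
-0.35 [0.5327 0.0568] [-0.0005 -0.0277  0.0007] 0.327
-0.45 [0.5345 0.0653] [ 0.0012 -0.0362  0.0007] 0.427
-0.55 [0.5372 0.0735] [ 0.0037 -0.0445  0.0007] 0.527
-0.65 [0.5406 0.0814] [ 0.007  -0.0525  0.0007] 0.627
```

To row units: 0.527 rad / 3.1416 = 0.1677.

```bash
echo '[0, -0.002, 0, 0.0095, 0, -0.001, -0.006, 0, 0.0255, 0, -0.001, -0.0105, 0, 0.0404, 0, -0.001, -0.015, 0, 0.0563, 0, -0.001, -0.019, 0, 0.0723, 0, -0.001, -0.0235, 0, 0.0882, 0, 0, -0.028, 0, 0.1041, 0, 0, -0.032, 0, 0.12, 0, 0.001, -0.036, 0, 0.1359, 0, 0.002, -0.04, 0, 0.1518, 0, 0.0035, -0.0445, 0, 0.1677, 0, 0.0035, -0.0445, 0, 0.1677, 0]' | python3 -m inch
python3 - <<'E'
from h import *
im,d=snap('wrist','w3'); snap('top','t3')
cv2.imwrite('pics/w3c.png',im[0:400,:,::-1])
E
```

```text
time: 4.45
position: [0.537, 0.073, 0.3006]
tool_rot: [3.022, -0.854, -0.0]
ft_force: [-0.2, -1.5, -0.3]
grip_width: 0.007
grip_force: 0.9
```

View pics/w3c.png

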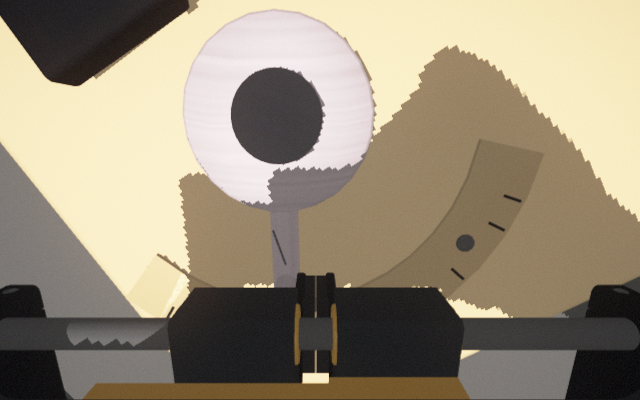

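The ring centre is at (279,110), the bar runs from (285,212) to (287,285), and the small stud is at (465,243). The lever has moved with the tool.

```bash
python3 - <<'E'
from h import *
for f,L in(('w2',[(282,214),(281,255),(280,280)]),('w3',[(284.5,214),(286,255),(287.5,280)])):
    for u,v in L:
        P=at_z('wrist',u,v,.106,f)[:2]; q=P-piv; print(f,P.round(4),'phi',-np.arctan2(q[1],-q[0]).round(3),np.hypot(*q).round(4))
print(at_z('wrist',279,111,.12,'w3'),at_z('wrist',282,110,.12,'w2'),at_z('wrist',132,267,.099,'w2'),at_z('wrist',465,243,.099,'w3'))
z=ctrl.get_state();print(z['position'])
arc([-.6,-.65,-.7,-.75,-.8,-.85])
E
```

```text
w2 [0.5701 0.0464] phi -0.076 0.048
w2 [0.5478 0.048 ] phi -0.076 0.0704
w2 [0.5335 0.0493] phi -0.078 0.0848
w3 [0.5773 0.0672] phi -0.542 0.0476
w3 [0.5582 0.0787] phi -0.541 0.0698
w3 [0.5457 0.0858] phi -0.537 0.0842
[0.61898577 0.04154466 0.12      ] [0.61950266 0.04257796 0.12      ] [0.54017677 0.13231926 0.099     ] [ 0.5110256  -0.00647919  0.099     ]
[0.53697245 0.07290773 0.30054717]
-0.6 [0.5388 0.0775] [-0.0008 -0.0049  0.0005] 0.051
-0.65 [0.5406 0.0814] [-0.0013 -0.0092  0.0005] 0.101
-0.7 [0.5427 0.0852] [-0.0016 -0.0135  0.0005] 0.151
-0.75 [0.5449 0.0889] [-0.0016 -0.0178  0.0005] 0.201
-0.8 [0.5473 0.0925] [-0.0014 -0.0221  0.0005] 0.251
-0.85 [0.5499 0.096 ] [-0.0011 -0.0264  0.0005] 0.301
```

To row units: 0.285 rad / 3.1416 = 0.0907.

```bash
echo '[-0.0008, -0.005, 0, 0.0159, 0, -0.0013, -0.009, 0, 0.0318, 0, -0.0016, -0.0135, 0, 0.0477, 0, -0.0016, -0.018, 0, 0.0637, 0, -0.0014, -0.022, 0, 0.0796, 0, -0.0012, -0.025, 0, 0.0907, 0, -0.0012, -0.025, 0, 0.0907, 0, -0.0012, -0.025, 0, 0.0907, 0]' | python3 -m inch
echo '[0, 0.01, 0, 0, 0, 0, 0.02, 0, 0, 0, 0, 0.02, -0.03, 0, 0, 0, 0.02, -0.06, 0, 0, 0, 0.02, -0.09, 0, 0, 0, 0.02, -0.11, 0, 0, 0, 0.02, -0.11, 0, 0]' | python3 -m inch
python3 - <<'E'
from h import *
im,d=snap('wrist','w4'); g=im[100:330,60:360]
cv2.imwrite('pics/w4c.png',cv2.resize(g,None,fx=2.5,fy=2.5,interpolation=cv2.INTER_CUBIC)[:,:,::-1])
E
```

```text
time: 5.35
position: [0.5488, 0.096, 0.3006]
tool_rot: [2.872, -1.269, 0.001]
ft_force: [-1.3, -2.5, -0.9]
grip_width: 0.012
grip_force: 1.2
time: 6.05
position: [0.5346, 0.0815, 0.4141]
tool_rot: [-2.868, 1.274, -0.009]
ft_force: [-0.5, 0.5, -0.2]
grip_width: 0.006
grip_force: 0.0
```

View pics/w4c.png

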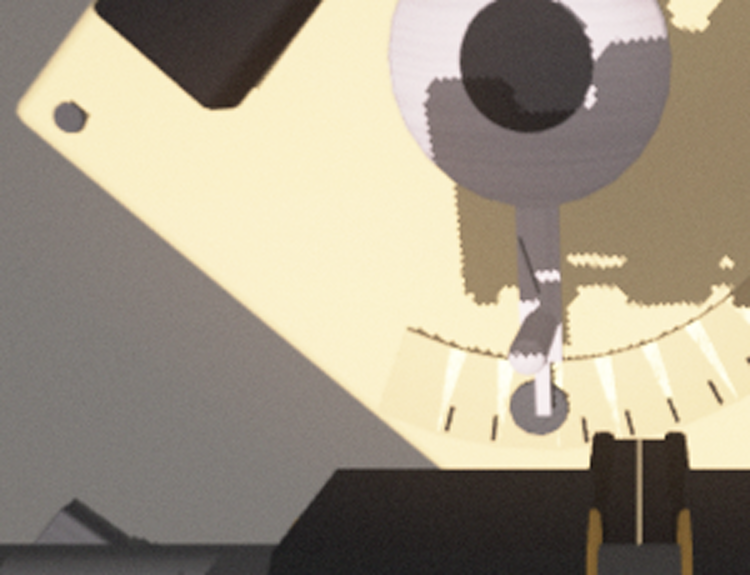

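The pointer now lies over the big stud: stud centre at crop (539,405), pointer tip centre at (543,413).

```bash
python3 - <<'E'
from h import *
f='w4'
def P(u,v,h): return at_z('wrist',60+u/2.5,100+v/2.5,h,f)[:2]
pv=P(529,64,.12); print(pv)
for n,u,v,h in(('stud',539.5,405,.099),('tip',543,414,.103),('ptrmid',542.5,385,.103),('bar',539,240,.106)):
    p=P(u,v,h)
    for c in(piv,pv):
        q=p-c; print(n,p.round(4),-np.arctan2(q[1],-q[0]).round(4),np.hypot(*q).round(4))
b=piv+np.array([[.99972,.0236],[-.0236,.99972]])@[0,-.145]; print('lockpiv',b)
s=ctrl.get_state(); print(s['position'],s['joint_positions'])
E
```

```text
[0.61608377 0.04326606]
stud [0.54  0.132] -0.853 0.1185
stud [0.54  0.132] -0.8622 0.1169
tip [0.5375 0.1323] -0.8391 0.1204
tip [0.5375 0.1323] -0.8479 0.1187
ptrmid [0.5447 0.1241] -0.8379 0.1095
ptrmid [0.5447 0.1241] -0.8476 0.1078
bar [0.5791 0.0848] -0.8254 0.0573
bar [0.5791 0.0848] -0.8438 0.0556
lockpiv [ 0.614578  -0.1022594]
[0.53413772 0.08132936 0.4120152 ] [ 0.1214898   0.09971308 -0.34344071  1.70528472  0.03466727  1.33937758
 -2.63530558]
```

The tip is about 1.7 mm short, so I nudge the post about 1.2 mm more.

```bash
echo '[0, 0, 0.03, 0, 0, 0, 0, 0.07, 0, 0, 0, 0, 0.1, 0, 0, 0, 0, 0.11, 0, 0, 0, 0, 0.11, 0, 0, 0, -0.008, 0.11, 0, 0, 0, -0.014, 0.11, 0, 0, 0, -0.018, 0.11, 0, 0, 0, -0.02, 0.11, 0, 0, 0, -0.0207, 0.11, 0, 0, 0, -0.0212, 0.11, 0, 0, 0, -0.0212, 0.11, 0, 0, 0, -0.0212, 0.11, 0, 0]' | python3 -m inch
echo '[0, 0.01, 0, 0, 0, 0, 0.02, 0, 0, 0, 0, 0.02, -0.03, 0, 0, 0, 0.02, -0.06, 0, 0, 0, 0.02, -0.09, 0, 0, 0, 0.02, -0.11, 0, 0, 0, 0.02, -0.11, 0, 0]' | python3 -m inch
python3 - <<'E'
from h import *
im,d=snap('wrist','w5'); g=im[230:290,250:310]; g=im[100:330,60:360]
cv2.imwrite('pics/w5c.png',cv2.resize(g,None,fx=2.5,fy=2.5,interpolation=cv2.INTER_CUBIC)[:,:,::-1])
E
```

```text
time: 7.4
position: [0.5499, 0.0961, 0.3008]
tool_rot: [2.871, -1.274, 0.0]
ft_force: [-2.1, -2.0, 3.5]
grip_width: 0.001
grip_force: 1.5
time: 8.1
position: [0.5354, 0.0827, 0.4139]
tool_rot: [-2.868, 1.273, -0.008]
ft_force: [0.9, -0.2, -0.0]
grip_width: 0.006
grip_force: 0.0
```

View pics/w5c.png

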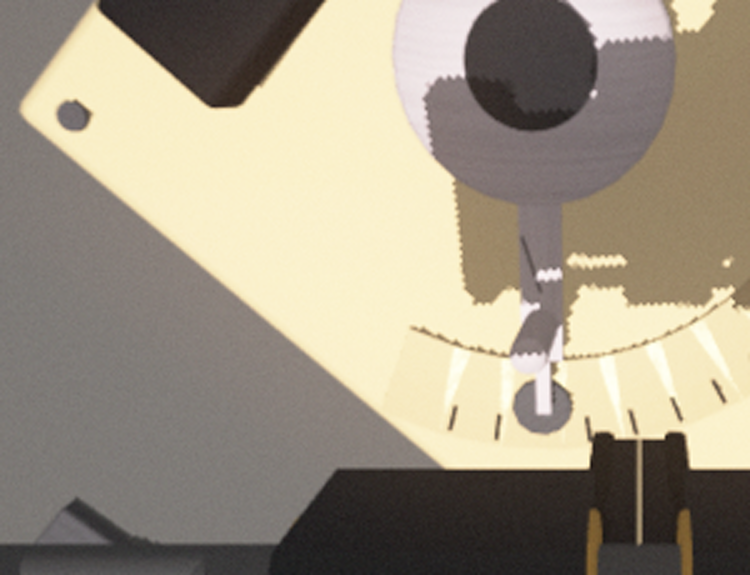

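The stud is at crop (542,405) and the tip at (543,414), under 1 mm off. Now the lock lever.

```bash
python3 - <<'E'
import h
from h import *
s=ctrl.get_state(); print(s['position'],s['joint_positions'].round(2) if hasattr(s['joint_positions'],'round') else s['joint_positions'])
h.piv=np.array([.6146,-.1023])
print(np.arctan2(.0571,.0176)); arc([1.27],o=.034,r=.06)
E
```

```text
[0.53495486 0.08256734 0.41177226] [ 0.04  0.1  -0.26  1.71  0.03  1.34 -2.63]
1.2718052087097629
1.27 [ 0.6293 -0.1697] [0.2502 0.0995 0.112 ] -2.106
```

To row units: -2.106 rad / 3.1416 = -0.6704.

```bash
echo '[0.01, 0.004, 0, -0.0318, 0, 0.025, 0.01, 0, -0.0764, 0, 0.045, 0.018, 0, -0.121, 0, 0.065, 0.026, 0, -0.1655, 0, 0.085, 0.034, 0, -0.2101, 0, 0.105, 0.042, 0, -0.2546, 0, 0.125, 0.05, 0, -0.2992, 0, 0.145, 0.058, 0, -0.3438, 0, 0.165, 0.066, 0, -0.3883, 0, 0.185, 0.074, 0, -0.4329, 0, 0.205, 0.082, 0, -0.4775, 0, 0.22, 0.088, 0, -0.522, 0, 0.235, 0.094, 0, -0.5666, 0, 0.245, 0.098, 0, -0.6112, 0, 0.25, 0.0995, 0, -0.6494, 0, 0.25, 0.0995, 0, -0.6704, 0, 0.25, 0.0995, 0, -0.6704, 0, 0.25, 0.0995, 0, -0.6704, 0]' | python3 -m inch
python3 - <<'E'
import h
from h import *
h.piv=np.array([.6146,-.1023]); snap('wrist','w6')
arc([1.27],o=.034,r=.06)
E
```

```text
time: 9.95
position: [0.6287, -0.1692, 0.4092]
tool_rot: [-2.528, -1.862, 0.002]
ft_force: [-0.3, -0.7, -0.0]
grip_width: 0.01
grip_force: 0.0
1.27 [ 0.6293 -0.1697] [-0.0004  0.0008  0.1096] -0.0
```

View pics/w6.png

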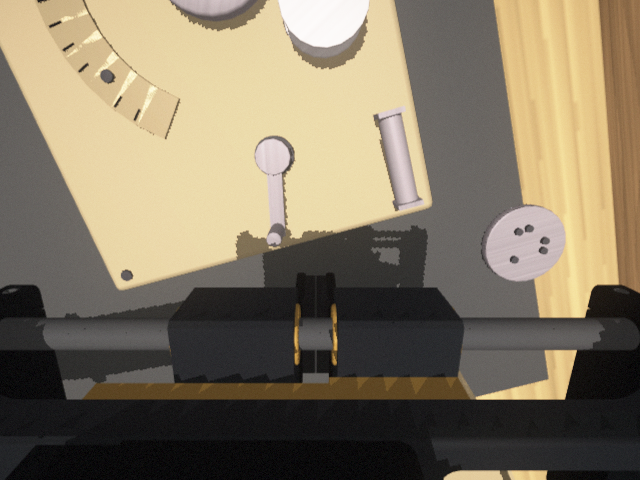

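The lock pivot is at (273,155) and its post top at (275,239), with the fingers standing to the right of it (tool +y side) and nothing in the way of the descent.

```bash
echo '[0, 0, 0.03, 0, 0, 0, 0, 0.07, 0, 0, 0, 0, 0.1, 0, 0, 0, 0, 0.112, 0, 0, 0, 0, 0.112, 0, 0]' | python3 -m inch
python3 - <<'E'
import h
from h import *
print(at_z('wrist',273,155,.11,'w6'),at_z('wrist',275,239,.135,'w6'))
h.piv=np.array([.6146,-.1023])
arc([1.27],o=.02,r=.06);arc([1.27,1.15,1.0,.85,.7,.55,.4,.3,.26,.22],o=.016,r=.06)
E
```

```text
time: 10.5
position: [0.6284, -0.169, 0.2967]
tool_rot: [-2.526, -1.863, 0.004]
ft_force: [-0.2, 0.6, 0.4]
grip_width: 0.008
grip_force: 0.0
[ 0.61453404 -0.0999871   0.11      ] [ 0.5987095  -0.15879835  0.135     ]
1.27 [ 0.6159 -0.1655] [-0.0004 -0.013  -0.0032] 0.001
1.27 [ 0.6121 -0.1643] [-0.0004 -0.017  -0.0032] 0.001
1.15 [ 0.6047 -0.1636] [-0.0019 -0.0243 -0.0032] 0.121
1.0 [ 0.5956 -0.1614] [-0.0025 -0.0335 -0.0032] 0.271
0.85 [ 0.587  -0.1579] [-0.0017 -0.0428 -0.0031] 0.421
0.7 [ 0.579  -0.1532] [ 0.0005 -0.0519 -0.0031] 0.571
0.55 [ 0.5718 -0.1473] [ 0.004  -0.0605 -0.0031] 0.721
0.4 [ 0.5656 -0.1404] [ 0.0087 -0.0685 -0.003 ] 0.871
0.3 [ 0.562  -0.1353] [ 0.0125 -0.0734 -0.003 ] 0.971
0.26 [ 0.5607 -0.1332] [ 0.0142 -0.0752 -0.003 ] 1.011
0.22 [ 0.5595 -0.131 ] [ 0.0159 -0.077  -0.003 ] 1.051
```

To row units: 0.87 rad / 3.1416 = 0.2769.

```bash
echo '[0, -0.008, 0, 0, 0, 0, -0.014, 0, 0, 0, 0, -0.017, 0, 0, 0, -0.001, -0.0205, 0, 0.0191, 0, -0.002, -0.0243, 0, 0.0382, 0, -0.0023, -0.029, 0, 0.0621, 0, -0.0025, -0.0335, 0, 0.0859, 0, -0.0022, -0.038, 0, 0.1098, 0, -0.0017, -0.043, 0, 0.1337, 0, -0.0007, -0.0475, 0, 0.1576, 0, 0.0005, -0.052, 0, 0.1814, 0, 0.002, -0.0563, 0, 0.2053, 0, 0.004, -0.0605, 0, 0.2292, 0, 0.006, -0.0645, 0, 0.2531, 0, 0.0087, -0.0685, 0, 0.2769, 0, 0.0087, -0.0685, 0, 0.2769, 0]' | python3 -m inch
python3 - <<'E'
import h
from h import *
h.piv=np.array([.6146,-.1023])
arc([.4,.35,.3,.26,.22,.18],o=.016,r=.06)
E
```

```text
time: 12.1
position: [0.566, -0.1415, 0.3003]
tool_rot: [3.076, 0.624, 0.003]
ft_force: [-0.4, -3.1, 0.7]
grip_width: 0.009
grip_force: 1.1
0.4 [ 0.5656 -0.1404] [ 0.     -0.0012  0.0003] 0.0
0.35 [ 0.5637 -0.1379] [-0.0007 -0.0043  0.0003] 0.05
0.3 [ 0.562  -0.1353] [-0.0013 -0.0073  0.0003] 0.1
0.26 [ 0.5607 -0.1332] [-0.0016 -0.0098  0.0003] 0.14
0.22 [ 0.5595 -0.131 ] [-0.0019 -0.0122  0.0003] 0.18
0.18 [ 0.5584 -0.1288] [-0.002  -0.0147  0.0003] 0.22
```

To row units: 0.14 rad / 3.1416 = 0.0446.

```bash
echo '[-0.0007, -0.003, 0.001, 0.0159, 0, -0.0013, -0.006, 0.003, 0.0318, 0, -0.0016, -0.0085, 0.003, 0.0446, 0, -0.0016, -0.0085, 0.003, 0.0446, 0]' | python3 -m inch
echo '[0, -0.001, 0, 0.0048, 0, 0, -0.001, 0, 0.0048, 0]' | python3 -m inch
echo '[0, -0.001, 0, 0, 0, 0, -0.001, 0, 0, 0]' | python3 -m inch
echo '[0, -0.001, 0, 0, 0, 0, -0.001, 0, 0, 0]' | python3 -m inch
```

```text
time: 12.5
position: [0.5617, -0.134, 0.2969]
tool_rot: [3.113, 0.41, 0.003]
ft_force: [0.3, -2.9, 2.2]
grip_width: 0.004
grip_force: 1.2
time: 12.7
position: [0.5614, -0.1328, 0.2963]
tool_rot: [3.117, 0.386, 0.002]
ft_force: [0.1, -1.6, 2.5]
grip_width: 0.004
grip_force: 1.4
time: 12.9
position: [0.561, -0.1315, 0.2959]
tool_rot: [3.118, 0.386, 0.0]
ft_force: [0.2, -2.1, 1.8]
grip_width: 0.004
grip_force: 1.4
time: 13.1
position: [0.5607, -0.1306, 0.2958]
tool_rot: [3.118, 0.386, 0.0]
ft_force: [-0.3, -2.8, 2.8]
grip_width: 0.004
grip_force: 1.5
```

```bash
for i in 1; do echo '[0, -0.001, 0, 0, 0, 0, -0.001, 0, 0, 0]' | python3 -m inch; done
echo '[0, -0.001, 0, 0, 0, 0, -0.001, 0, 0, 0]' | python3 -m inch
echo '[0, -0.001, 0, 0, 0, 0, -0.001, 0, 0, 0]' | python3 -m inch
echo '[0, -0.001, 0, 0, 0, 0, -0.001, 0, 0, 0]' | python3 -m inch
```

```text
time: 13.3
position: [0.5606, -0.1303, 0.2958]
tool_rot: [3.117, 0.384, 0.001]
ft_force: [1.2, -5.2, 1.5]
grip_width: 0.004
grip_force: 2.6
time: 13.5
position: [0.5604, -0.13, 0.2959]
tool_rot: [3.116, 0.383, 0.002]
ft_force: [1.6, -6.4, 1.0]
grip_width: 0.002
grip_force: 3.5
time: 13.7
position: [0.5603, -0.1297, 0.2959]
tool_rot: [3.114, 0.382, 0.003]
ft_force: [2.3, -7.8, -0.3]
grip_width: 0.007
grip_force: 4.3
time: 13.9
position: [0.5601, -0.1295, 0.2959]
tool_rot: [3.113, 0.381, 0.004]
ft_force: [4.4, -9.4, -0.5]
grip_width: 0.006
grip_force: 5.1
```

The force climbs while the position holds, so the lever is at its stop. I back off, rise and check both levers.

```bash
echo '[0, 0.006, 0, 0, 0, 0, 0.015, 0, 0, 0, 0, 0.025, 0, 0, 0, 0, 0.025, -0.03, 0, 0, 0, 0.025, -0.06, 0, 0, 0, 0.025, -0.1, 0, 0, -0.03, 0.045, -0.13, 0, 0, -0.05, 0.065, -0.13, 0, 0, -0.05, 0.095, -0.13, 0, 0, -0.05, 0.125, -0.13, 0, 0, -0.05, 0.155, -0.13, 0, 0, -0.05, 0.185, -0.13, 0, 0, -0.05, 0.215, -0.13, 0, 0, -0.05, 0.245, -0.13, 0, 0, -0.05, 0.26, -0.13, 0, 0, -0.05, 0.26, -0.13, 0, 0]' | python3 -m inch
python3 - <<'E'
from h import *
im,d=snap('top','t7')
g=cv2.resize(im[150:305,255:445],None,fx=4,fy=3.87,interpolation=cv2.INTER_CUBIC); cv2.imwrite('pics/t7c.png',g[:,:,::-1])
E
```

```text
time: 15.5
position: [0.5739, -0.3939, 0.4242]
tool_rot: [-3.118, -0.38, 0.003]
ft_force: [1.0, 0.5, 0.2]
grip_width: 0.001
grip_force: 0.0
```

View pics/t7c.png

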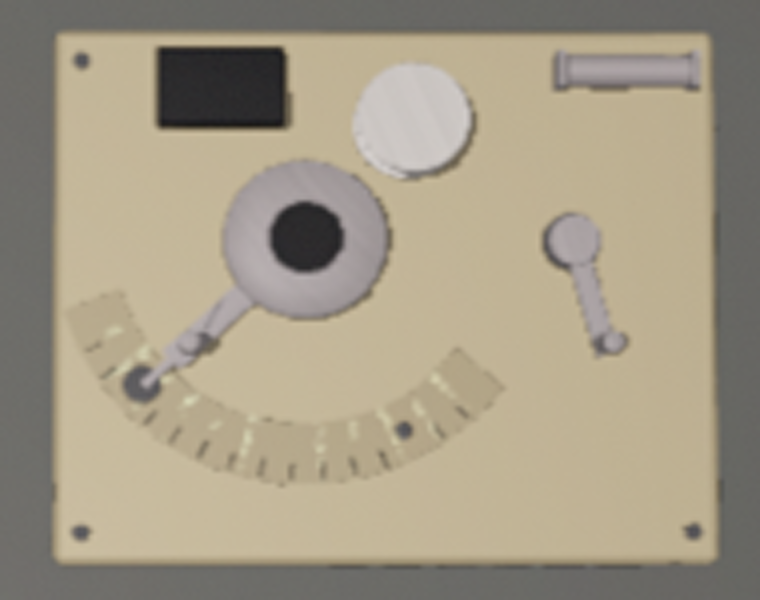

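The pointer tip sits at the stud centre, crop (143,384). The lock bar points about 0.24 rad off the reader's front, which is the 1.3 rad stop, and the spool has not moved.

```bash
python3 -c "
from bench import ctrl
print(ctrl.close_job())"
```

```text
the job is handed in; nothing more can be done
None
```

The job is handed in: the pointer tip stands within about 1 mm of the big stud's centre, and the lock lever was then pushed to its stop. The posts were only pushed from the side, the robot finished clear, and it took about 16 s.

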